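# Put the lids back on the kitchen canisters

### The arm

A 6-joint arm with a two-finger parallel gripper is mounted at the origin on the work surface. World frame = base frame: x ahead of the robot, y to its left, z up, the work surface at z = 0. Lengths are in m, angles in degrees, forces in N, time in s.
With the tool pointing down it reaches from about 0.4 to 0.825 m from the base axis. Payload 7 kg.
Tool frame: the origin (TCP) lies at the very end of the fingers, on their centre line; the grasp point (between the pads) lies 19 mm behind it; z points along the fingers, y is the line along which they close (so a half turn about z gives the same grasp; the last joint's range is limited). The gripper opens to 88 mm and grips with 3 to 60 N. Pads are 19 mm wide; open, the fingers measure 130 mm over their backs; the gripper's body (78 mm by 193 mm) begins 47 mm behind the grasp point.
Start: joints at [16.507, 20.546, 0.682, 0, -70.136, -16.507], TCP at [0.675, -0, 0.196] pointing down, gripper open.
Joint ranges: [-176.03, 176.03], [-82.01, 121.73], [-58.28, 71.71], [-173.87, 95.51], [-174.79, -0.11], [-173.66, 173.66]. Speed limits (degrees/s): [136.94, 136.94, 172.46, 180, 180, 180].

### API

Orientations are given as [roll, pitch, yaw] about the fixed x, y, z axes, in that order (R = Rz(yaw) Ry(pitch) Rx(roll)).
In Python, from plant import get_state, capture, close_job, regions_of gives the robot as it stands.
- The arm moves only by the tool jog_arm, never from a script. Its argument "moves" is a list of rows, each a list of 3 entries, a list of its own where there are three numbers: the shift along the tool's x, y, z in cm, then the turn about the tool's z in degrees, then the finger opening in cm, from 0 to 8.76. A call has 1 to 12 rows; each row shifts and turns the commanded pose from where the row before left it, along the tool's axes as they then stand; what a row does not reach is not made up. A row lasts 1/8 s, in which the tool goes at most 62.5 mm and 10.7 degrees, less where a joint would pass 70% of its speed; a pose out of reach is approached as far as the arm can. A call is refused whole if a number of a shift passes 6.25 or a number of a turn 10.7, either way. A call with a gripper value outside its range is refused whole. The fingers move at their own pace and stop on an object; "newtons" is the grip in N (left out, the last holds). Time passes only in rows, so rows that do not move let the fingers close. It gives the time, the measured TCP pose, the force, the opening and the grip force at its end, in the units of the state.
- get_state(): the state, without advancing time (a new reading comes with each control period).
- capture(name): name is "scene" or "side" or "wrist"; returns a dict with "pixels" (400x640x3 uint8, blue, green, red), "mtx" (3x3 intrinsics, pixels), "world_from_camera" (4x4, takes a point from camera to world coordinates); the wrist camera has in their place "hand_eye" (4x4, takes a point from camera to tool coordinates, whose origin is the TCP and whose axes are the flange's). Camera axes: x right, y down, z forward; pixel columns grow to the right and rows downward; lengths in m; the calibration is good to about 2 mm. A picture is of the moment at which its call begins: read the wrist's pose just before it. There is no depth.
- close_job(): hands the job in; it is judged then, once.
Trained networks look in a picture, given as the dict that the camera call returned (one of the last four; its "shot" number tells which), for a name from the list of things; names that differ only in an ending like _2 or _b are one class to them, and where a whole thing is asked for, a point or a joint stands for the part that bears it (a point fixed in the world has none). Each returns a list of dicts, best first, with "confidence" (0 to 1); they miss things now and then, are a little off and sometimes report something else, mostly with a low value. They report only what shows in the picture. A call takes as long as a camera call. They do not tell look-alikes from the thing itself.
- regions_of(picture, thing): "pixels" (400x640 bool, what is visible of it) and "pixel" ([column, row] in pixels, amid what is visible of it).
The state is a dict: "time_s": time; "joints": joint angles; "qd": joint speeds; "joint_torque": joint torques, N m; "tcp_pos": TCP position; "eef_rot": TCP orientation; "contact_force": force on the tool from outside, world axes, zero at the start; "moment": the same for the moment, N m; "gripper_width": finger opening in m; "gripper_force": force on a finger pad.
Only numpy, scipy, OpenCV 4.12 (cv2) and the standard library are available. Lean on these libraries where they do the work, as an engineer would, in place of code of your own. Each camera call takes 0.05 s, during which the arm holds its last target. There are 200 camera calls.

### The job

The washed canisters are dry: close each of the four with the wooden lid that matches its shape and size, every lid sitting flat and fully home on its own canister. Leave the canisters standing where they are, and do not disturb the mug or the jam jar.

Things in the scene. Friction and masses are not known exactly. Their poses are not given: they have to be found in the camera images.
- round_large_canister: Loose, open, empty dark grey stoneware canister, round, 108 mm outside diameter, mouth 98 mm across, 70 mm high, walls 5 mm, 0.5 kg. Origin: centre of its underside, on the counter; z up.
- round_large_lid: Loose pale wooden lid: round plate 116 mm across, plug 82 mm across. From below: plug 10 mm deep, plate 6 mm thick, on top, 28 mm tall, a round knob 26 mm across at the top. About 90 g. Origin: centre of the plug's underside (plate top at 16 mm, handle top at 44 mm); z up. Seated on the rim, origin 60 mm above the canister's underside. Goes on at any yaw.
- round_small_canister: Loose, open, empty dark grey stoneware canister, round, 72 mm outside diameter, mouth 62 mm across, 70 mm high, walls 5 mm, 0.5 kg. Origin: centre of its underside, on the counter; z up.
- round_small_lid: Loose pale wooden lid: round plate 80 mm across, plug 46 mm across. From below: plug 10 mm deep, plate 6 mm thick, on top, 28 mm tall, a round knob 26 mm across at the top. About 90 g. Origin: centre of the plug's underside (plate top at 16 mm, handle top at 44 mm); z up. Seated on the rim, origin 60 mm above the canister's underside. Goes on at any yaw.
- square_canister: Loose, open, empty dark grey stoneware canister, square, 88 x 88 mm outside, mouth 78 x 78 mm, 70 mm high, walls 5 mm, 0.5 kg. Origin: centre of its underside, on the counter; z up, x and y along its sides.
- square_lid: Loose pale wooden lid: square plate 96 x 96 mm, plug 62 x 62 mm. From below: plug 10 mm deep, plate 6 mm thick, on top, 28 mm tall, a bar handle 45 mm long (along x), 14 mm thick (y). About 90 g. Origin: centre of the plug's underside (plate top at 16 mm, handle top at 44 mm); z up. Seated on the rim, origin 60 mm above the canister's underside. Goes on in any quarter turn.
- oblong_canister: Loose, open, empty dark grey stoneware canister, oblong, 112 mm (its x) x 64 mm (its y) outside, mouth 102 x 54 mm, 70 mm high, walls 5 mm, 0.5 kg. Origin: centre of its underside, on the counter; z up, x and y along its sides.
- oblong_lid: Loose pale wooden lid: oblong plate 120 (x) x 72 mm (y), plug 86 x 38 mm. From below: plug 10 mm deep, plate 6 mm thick, on top, 28 mm tall, a bar handle 60 mm long (along x), 14 mm thick (y). About 90 g. Origin: centre of the plug's underside (plate top at 16 mm, handle top at 44 mm); z up. Seated on the rim, origin 60 mm above the canister's underside. Goes on either way round.
- mug: Bystander: white ceramic mug, 76 mm across and 75 mm high, with a handle. Origin: centre of its underside.
- jam_jar: Bystander: amber glass jar with a metal cap, 70 mm across and 90 mm high. Origin: centre of its underside.
There are look-alikes about, which are no part of the job. What is shaped like the square_lid but orange, red or yellow is not meant.

How it is judged:
By the outcome, as a careful person would: the job done as asked, in the order asked, and still so for the second after the job is handed in, with the robot touching nothing.
It also fails if it takes over 106 s, if anything falls off the work surface, if the arm or the gripper's body presses on something with over 40 N, if the wrist force passes 120 N, or if a joint passes its speed limit or range.

## Working session

There is one attempt and no reset: what is moved stays moved. The work goes in short steps, Python scripts to look and compute and a tool call to move; the robot and the scene stay as the last step left them, time stands still between calls to the robot, and variables do not carry over. Pictures are saved under pics/ and viewed, at most 14 in all, crops included, and the job is handed in when it is done.

Besides the shell and the picture viewer there is one more tool, called after ">>>" as name(argument=value, ...), one argument or row to a line, values as JSON. jog_arm: Moves the arm, as the interface text tells. Its arguments: {"type":"object","properties":{"moves":{"type":"array"},"newtons":{"type":"number"}},"required":["moves"]}

```bash
ls; mkdir -p pics; python3 - <<'E'
from plant import *
import cv2,numpy as np
s=get_state();print(s['time_s'],s['tcp_pos'],s['eef_rot'],s['gripper_width'])
for n in ['scene','side']:
    p=capture(n);cv2.imwrite(f'pics/{n}.png',p['pixels']);print(n,p['mtx'].tolist() if hasattr(p['mtx'],'tolist') else p['mtx']);print(np.round(p['world_from_camera'],3))
    for t in ['round_large_canister','round_large_lid','round_small_canister','round_small_lid','square_canister','square_lid','oblong_canister','oblong_lid','mug','jam_jar']:
        print(t,[(r['confidence'],np.round(r['pixel']).tolist(),int(np.sum(r['pixels']))) for r in regions_of(p,t)])
E
```

```text
pics
0.0 [ 6.74466614e-01 -3.72738919e-05  1.94936104e-01] [ 1.79906252e+02 -1.01182509e-02 -9.00056194e+01] 0.08778222611089065
scene [[398.18982528139026, 0.0, 317.3274350758001], [0.0, 398.18982528139026, 199.14402081965187], [0.0, 0.0, 1.0]]
[[ 0.307  0.639 -0.705  1.168]
 [ 0.952 -0.209  0.226 -0.268]
 [-0.003 -0.74  -0.673  0.653]
 [ 0.     0.     0.     1.   ]]
round_large_canister [(0.87, [298.0, 181.0], 1967)]
round_large_lid [(0.97, [313.0, 237.0], 1688), (0.66, [478.0, 192.0], 2101)]
round_small_canister [(0.69, [199.0, 200.0], 1239)]
round_small_lid [(0.9, [372.0, 168.0], 420)]
square_canister [(0.72, [445.0, 160.0], 1277)]
square_lid [(0.74, [243.0, 321.0], 2613), (0.74, [177.0, 171.0], 911), (0.73, [132.0, 294.0], 2253), (0.72, [218.0, 265.0], 1798)]
oblong_canister [(0.71, [478.0, 193.0], 2291)]
oblong_lid [(0.9, [396.0, 224.0], 1342)]
mug [(0.8, [457.0, 252.0], 1924)]
jam_jar [(0.69, [315.0, 288.0], 1855)]
side [[451.24078908324367, 0.0, 309.8077036127421], [0.0, 451.24078908324367, 206.4263421785896], [0.0, 0.0, 1.0]]
[[-0.99  -0.062  0.125  0.382]
 [-0.139  0.476 -0.868  0.969]
 [-0.006 -0.877 -0.48   0.631]
 [ 0.     0.     0.     1.   ]]
round_large_canister [(0.66, [341.0, 215.0], 1509)]
round_large_lid [(0.67, [284.0, 215.0], 695)]
round_small_canister []
round_small_lid [(0.8, [330.0, 264.0], 643)]
square_canister [(0.82, [318.0, 310.0], 3078)]
square_lid [(0.77, [294.0, 182.0], 474), (0.73, [252.0, 180.0], 274), (0.62, [296.0, 160.0], 360), (0.61, [400.0, 176.0], 495)]
oblong_canister [(0.73, [244.0, 305.0], 2901), (0.41, [342.0, 212.0], 1557), (0.4, [263.0, 252.0], 957)]
oblong_lid [(0.77, [263.0, 250.0], 995)]
mug [(0.79, [201.0, 254.0], 1451)]
jam_jar [(0.63, [235.0, 195.0], 836)]
```

View pics/scene.png

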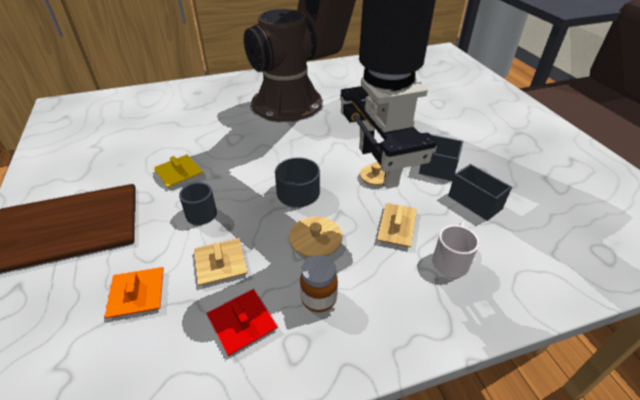

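View pics/side.png

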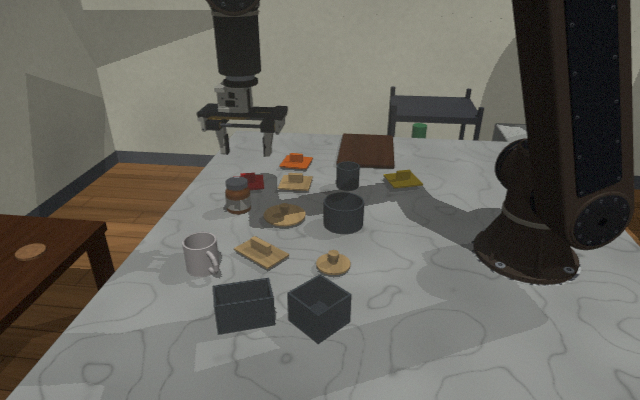

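```bash
cat > fit.py <<'E'
import numpy as np,cv2
from scipy.optimize import minimize
def rect(a,b): return np.array([[a,b],[-a,b],[-a,-b],[a,-b]])/2
def circ(d): t=np.linspace(0,2*np.pi,40,endpoint=False);return np.c_[np.cos(t),np.sin(t)]*d/2
def pr(o,z0,z1): return np.r_[np.c_[o,np.full(len(o),z0)],np.c_[o,np.full(len(o),z1)]]
C=lambda o:[pr(o,0,.07)]
L=lambda pl,pg,h:[pr(pg,0,.01),pr(pl,.01,.016),pr(h,.016,.044)]
M={'round_large_canister':C(circ(.108)),'round_small_canister':C(circ(.072)),'square_canister':C(rect(.088,.088)),'oblong_canister':C(rect(.112,.064)),
'round_large_lid':L(circ(.116),circ(.082),circ(.026)),'round_small_lid':L(circ(.08),circ(.046),circ(.026)),
'square_lid':L(rect(.096,.096),rect(.062,.062),rect(.045,.014)),'oblong_lid':L(rect(.12,.072),rect(.086,.038),rect(.06,.014))}
def render(name,q,K,W,z=0):
    c,s=np.cos(q[2]),np.sin(q[2]);R=np.array([[c,-s,0],[s,c,0],[0,0,1]]);im=np.zeros((800,1280),np.uint8)
    for P in M[name]:
        X=P@R.T+[q[0],q[1],z];Y=(X-W[:3,3])@W[:3,:3];u=Y@np.array(K).T;u=(u[:,:2]/u[:,2:]+.5)*2
        h=cv2.convexHull(np.round(u*16).astype(np.int32));cv2.fillConvexPoly(im,h,1,cv2.LINE_8,4)
    return im>0
def ray(px,K,W,z):
    d=W[:3,:3]@np.linalg.solve(np.array(K),[px[0],px[1],1]);return (W[:3,3]+d*(z-W[2,3])/d[2])[:2]
def fit(name,views,z=0):
    """views: [(mask,K,W)]"""
    ms=[(np.kron(m,np.ones((2,2)))>0,K,W) for m,K,W in views]
    def cost(q):
        return -np.mean([(a&b).sum()/max(1,(a|b).sum()) for a,b in ((m,render(name,q,K,W,z)) for m,K,W in ms)])
    m,K,W=views[0];ys,xs=np.nonzero(m);p=ray((xs.mean(),ys.mean()),K,W,z+(.035 if 'can' in name else .014))
    best=None
    for y in ([0] if 'round' in name else np.deg2rad([0,30,60,90,120,150])):
        S=np.array([[0,0,0],[.015,0,0],[0,.015,0],[0,0,.25]])+[p[0],p[1],y]
        r=minimize(cost,S[0],method='Nelder-Mead',options=dict(initial_simplex=S,xatol=2e-4,fatol=1e-4,maxfev=150))
        if best is None or r.fun<best.fun: best=r
    q=best.x;return [round(q[0],4),round(q[1],4),round(np.rad2deg(q[2])%180,1),round(-best.fun,3)]
E
python3 - <<'E'
from plant import *
from fit import *
T={'round_large_canister':[(298,181),(341,215)],'round_large_lid':[(313,237),(284,215)],'round_small_canister':[(199,200),None],'round_small_lid':[None,(330,264)],
'square_canister':[None,(318,310)],'square_lid':[(218,265),(294,182)],'oblong_canister':[(478,193),(244,305)],'oblong_lid':[(396,224),(263,250)],}
P=[capture('scene'),capture('side')]
for n,t in T.items():
    V=[]
    for p,x in zip(P,t):
        if x is None: continue
        for r in regions_of(p,n):
            if np.hypot(*(np.array(r['pixel'])-x))<12: V.append((r['pixels'],p['mtx'],np.array(p['world_from_camera'])));break
    if V:
        print(n,[fit(n,[v]) for v in V],fit(n,V) if len(V)>1 else '')
for n,p,w in [('mug',(457,252),.035),('jam_jar',(318,288),.045)]:
    print(n,ray(p,P[0]['mtx'],np.array(P[0]['world_from_camera']),w))
E
```

```text
round_large_canister [[np.float64(0.4432), np.float64(-0.0883), np.float64(11.9), np.float64(0.953)], [np.float64(0.4461), np.float64(-0.0913), np.float64(18.3), np.float64(0.968)]] [np.float64(0.4457), np.float64(-0.089), np.float64(3.4), np.float64(0.954)]
round_large_lid [[np.float64(0.6076), np.float64(-0.0938), np.float64(7.1), np.float64(0.943)], [np.float64(0.6094), np.float64(-0.0943), np.float64(14.5), np.float64(0.952)]] [np.float64(0.6085), np.float64(-0.0942), np.float64(6.0), np.float64(0.944)]
round_small_canister [[np.float64(0.448), np.float64(-0.3244), np.float64(19.7), np.float64(0.95)]] 
round_small_lid [[np.float64(0.4532), np.float64(0.116), np.float64(8.5), np.float64(0.88)]] 
square_canister [[np.float64(0.4635), np.float64(0.2945), np.float64(50.7), np.float64(0.98)]] 
square_lid [[np.float64(0.6119), np.float64(-0.3015), np.float64(90.3), np.float64(0.969)], [np.float64(0.6106), np.float64(-0.3064), np.float64(177.4), np.float64(0.889)]] [np.float64(0.6119), np.float64(-0.302), np.float64(0.8), np.float64(0.915)]
oblong_canister [[np.float64(0.6121), np.float64(0.3072), np.float64(22.6), np.float64(0.973)], [np.float64(0.6118), np.float64(0.3079), np.float64(21.1), np.float64(0.965)]] [np.float64(0.6117), np.float64(0.3074), np.float64(21.7), np.float64(0.968)]
oblong_lid [[np.float64(0.63), np.float64(0.0904), np.float64(146.3), np.float64(0.966)], [np.float64(0.6313), np.float64(0.0904), np.float64(147.3), np.float64(0.881)]] [np.float64(0.6299), np.float64(0.0909), np.float64(146.3), np.float64(0.921)]
mug [0.75778294 0.15747129]
jam_jar [ 0.76023973 -0.13730133]
```

>>> jog_arm(
  moves=[
    [[-3, 1.5, 0], 0, 6],
    [[-3, 1.5, 0], 0, 6],
    [[-3.1, 1.4, 0], 0, 6],
    [[0, 0, 0], -9.4, 6],
    [[0, 0, 0], -9.4, 6],
    [[0, 0, 0], -9.4, 6],
    [[0, 0, 0], -9.4, 6],
    [[0, 0, 0], -9.4, 6],
    [[0, 0, 0], -9.3, 6],
    [[0, 0, 0], 0, 6],
  ],
  newtons=25,
)

```text
time_s: 3.1
tcp_pos: [0.631, 0.091, 0.1959]
eef_rot: [-180.0, -0.0, -33.8]
contact_force: [-0.4, 1.0, 0.1]
gripper_width: 0.0595
gripper_force: 0.0
```

```bash
cat > go.py <<'E'
from plant import *
from fit import *
from scipy.spatial.transform import Rotation as Ro
def delta(x,y,z,close):
    s=get_state();R=Ro.from_euler('xyz',s['eef_rot'],degrees=True).as_matrix()
    d=R.T@(np.array([x,y,z])-s['tcp_pos'])*100
    a=np.rad2deg(np.arctan2(R[1,1],R[0,1]));t=-((close-a+90)%180-90)
    print('t',round(s['time_s'],2),'tcp',np.round(s['tcp_pos'],4),'eul',np.round(s['eef_rot'],1),'w',round(s['gripper_width'],4),'F',np.round(s['contact_force'],1),'j6',np.round(s['joints'][5]))
    c,si=np.cos(np.deg2rad(t)),np.sin(np.deg2rad(t));print('shift cm (before turn)',np.round(d,2),' after turn',np.round([c*d[0]+si*d[1],c*d[1]-si*d[0],d[2]],2),'turn',round(t,1))
def wrist(name,save=None,z=0):
    s=get_state();p=capture('wrist');R=np.eye(4);R[:3,:3]=Ro.from_euler('xyz',s['eef_rot'],degrees=True).as_matrix();R[:3,3]=s['tcp_pos']
    W=R@np.array(p['hand_eye'])
    if save: cv2.imwrite('pics/'+save,p['pixels'])
    for r in regions_of(p,name): print(name,r['confidence'],np.round(r['pixel']),r['pixels'].sum(),[float(v) for v in fit(name,[(r['pixels'],p['mtx'],W)],z)])
E
python3 - <<'E'
from go import *
delta(.63,.0909,.02,56.3)
wrist('oblong_lid','w1.png')
E
```

```text
t 3.1 tcp [0.631  0.091  0.1959] eul [-180.    -0.   -33.8] w 0.0595 F [-0.4  1.   0.1] j6 31.0
shift cm (before turn) [-0.08  0.06 17.59]  after turn [-0.08  0.06 17.59] turn -0.1
oblong_lid 0.62 [326. 161.] 5300 [0.6312, 0.0923, 146.0, 0.985]
```

View pics/w1.png

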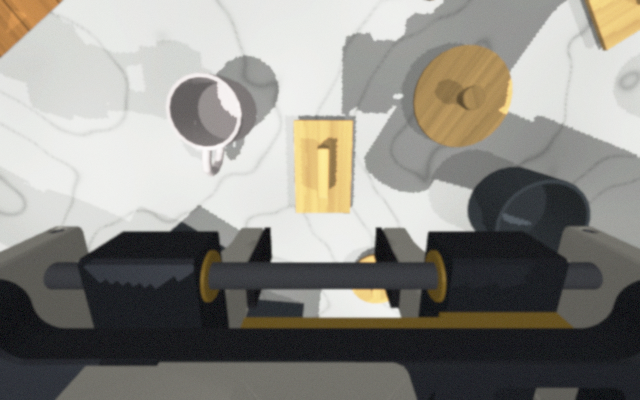

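The wrist view shows the oblong lid at (325,165) with its bar in line with the fingers, and its fit agrees with the fixed cameras within 2 mm. I'll grasp it.

>>> jog_arm(
  moves=[
    [[-0.1, 0, 4], 0, 6],
    [[0, 0, 4], 0, 6],
    [[0, 0, 4], 0, 6],
    [[0, 0, 3], 0, 6],
    [[0, 0, 1.6], 0, 6],
    [[0, 0, 1], 0, 6],
    [[0, 0, 0], 0, 6],
    [[0, 0, 0], 0, 0],
    [[0, 0, 0], 0, 0],
    [[0, 0, 0], 0, 0],
    [[0, 0, 0], 0, 0],
    [[0, 0, 0], 0, 0],
  ],
  newtons=25,
)

```text
time_s: 4.7
tcp_pos: [0.6302, 0.0916, 0.02]
eef_rot: [-180.0, -0.0, -33.7]
contact_force: [-0.2, -0.3, 0.3]
gripper_width: 0.0157
gripper_force: 0.0
```

```bash
python3 - <<'E'
from go import *
delta(.6117,.3074,.15,111.7)
E
```

```text
t 4.7 tcp [0.6302 0.0916 0.02  ] eul [-180.    -0.   -33.7] w 0.0157 F [-0.2 -0.3  0.3] j6 31.0
shift cm (before turn) [-13.51 -16.93 -13.  ]  after turn [  6.27 -20.74 -13.  ] turn -55.4
```

>>> jog_arm(
  moves=[
    [[0, 0, 0], 0, 0],
    [[0, 0, 0], 0, 0],
    [[0, 0, -2], 0, 0],
    [[0, 0, -4], 0, 0],
    [[0, 0, -4], 0, 0],
    [[0, 0, -3], 0, 0],
    [[-2.6, -3.3, 0], 0, 0],
    [[-2.7, -3.4, 0], 0, 0],
    [[-2.7, -3.4, 0], 0, 0],
    [[-2.7, -3.4, 0], 0, 0],
    [[-2.7, -3.4, 0], 0, 0],
    [[0, 0, 0], -5.4, 0],
  ],
)

```text
time_s: 6.2
tcp_pos: [0.6118, 0.3095, 0.1492]
eef_rot: [180.0, 0.0, -28.0]
contact_force: [-0.3, -1.0, -0.2]
gripper_width: 0.0003
gripper_force: 0.0
```

>>> jog_arm(
  moves=[
    [[0, 0, 0], -10, 0],
    [[0, 0, 0], -10, 0],
    [[0, 0, 0], -10, 0],
    [[0, 0, 0], -10, 0],
    [[0, 0, 0], -10, 0],
    [[0, 0, 0], 0, 0],
    [[0, 0, 0], 0, 0],
  ],
)

```text
time_s: 7.08
tcp_pos: [0.6124, 0.3065, 0.1498]
eef_rot: [180.0, 0.0, 21.5]
contact_force: [-0.3, 0.6, 0.4]
gripper_width: 0.0008
gripper_force: 0.0
```

```bash
python3 - <<'E'
from go import *
delta(.6117,.3074,.083,111.7)
wrist('oblong_canister','w2.png')
p=capture('scene');cv2.imwrite('pics/s2.png',p['pixels'])
E
```

```text
t 7.08 tcp [0.6124 0.3065 0.1498] eul [180.    0.   21.5] w 0.0008 F [-0.3  0.6  0.4] j6 69.0
shift cm (before turn) [-0.03 -0.11  6.68]  after turn [-0.03 -0.11  6.68] turn -0.2
oblong_canister 0.96 [320. 177.] 7235 [0.6133, 0.3095, 21.0, 0.873]
```

View pics/s2.png

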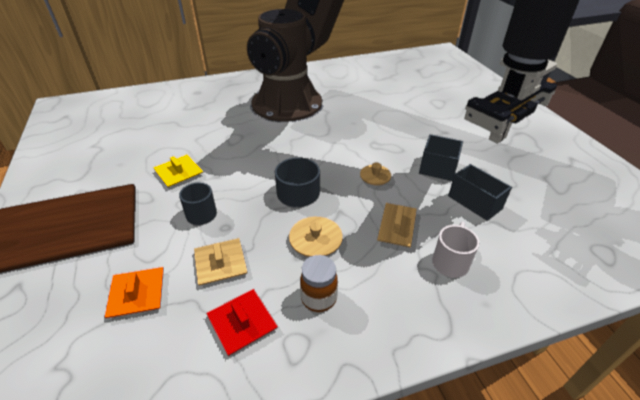

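The scene view shows the lid still on the counter at (398,225) and the gripper empty, so the grip hadn't built up before I lifted. I'll re-measure the lid, the square canister and the small lid, which are now unoccluded.

```bash
python3 - <<'E'
from go import *
p=capture('scene');W=np.array(p['world_from_camera'])
for n in ['oblong_lid','round_small_lid','square_canister']:
    for r in regions_of(p,n)[:1]: print(n,r['confidence'],np.round(r['pixel']),[float(v) for v in fit(n,[(r['pixels'],p['mtx'],W)])])
for r in regions_of(p,'oblong_lid')[:1]: q=fit('oblong_lid',[(r['pixels'],p['mtx'],W)]);delta(q[0],q[1],.15,q[2]-90)
E
```

```text
oblong_lid 0.8 [395. 224.] [0.631, 0.0901, 145.8, 0.966]
round_small_lid 0.69 [373. 171.] [0.4514, 0.1158, 10.3, 0.837]
square_canister 0.77 [439. 157.] [0.4636, 0.2954, 50.4, 0.935]
t 7.47 tcp [0.6124 0.3065 0.1498] eul [-180.     0.    21.7] w 0.0002 F [-0.5  0.2  0.6] j6 69.0
shift cm (before turn) [-6.270e+00  2.079e+01 -2.000e-02]  after turn [13.7  16.85 -0.02] turn 55.9
```

>>> jog_arm(
  moves=[
    [[-1.2, 4.2, 0], 0, 6],
    [[-1.2, 4.2, 0], 0, 6],
    [[-1.2, 4.2, 0], 0, 6],
    [[-1.3, 4.1, 0], 0, 6],
    [[-1.3, 4.1, 0], 0, 6],
    [[0, 0, 0], 10, 6],
    [[0, 0, 0], 10, 6],
    [[0, 0, 0], 10, 6],
    [[0, 0, 0], 10, 6],
    [[0, 0, 0], 10, 6],
    [[0, 0, 0], 5.8, 6],
    [[0, 0, 3], 0, 6],
  ],
  newtons=40,
)

```text
time_s: 8.98
tcp_pos: [0.6337, 0.0909, 0.1221]
eef_rot: [-179.8, -0.2, -34.2]
contact_force: [-0.5, -0.4, -0.7]
gripper_width: 0.0602
gripper_force: 0.0
```

>>> jog_arm(
  moves=[
    [[0, 0, 4], 0, 6],
    [[0, 0, 3], 0, 6],
    [[0, 0, 2], 0, 6],
    [[0, 0, 1], 0, 6],
    [[0, 0, 0], 0, 6],
    [[0, 0, 0], 0, 0],
    [[0, 0, 0], 0, 0],
    [[0, 0, 0], 0, 0],
    [[0, 0, 0], 0, 0],
    [[0, 0, 0], 0, 0],
    [[0, 0, 0], 0, 0],
    [[0, 0, 0], 0, 0],
  ],
)

```text
time_s: 10.48
tcp_pos: [0.6317, 0.0903, 0.0198]
eef_rot: [180.0, 0.0, -34.1]
contact_force: [-0.6, -0.1, -0.8]
gripper_width: 0.0008
gripper_force: 0.0
```

```bash
python3 - <<'E'
from go import *
delta(.631,.0905,.02,56)
p=capture('side');cv2.imwrite('pics/d3.png',cv2.resize(p['pixels'][150:330,150:390],None,fx=3,fy=3))
E
```

```text
t 10.47 tcp [0.6317 0.0903 0.0198] eul [180.    0.  -34.1] w 0.0008 F [-0.6 -0.1 -0.8] j6 30.0
shift cm (before turn) [-0.07  0.02 -0.02]  after turn [-0.07  0.02 -0.02] turn -0.1
```

View pics/d3.png

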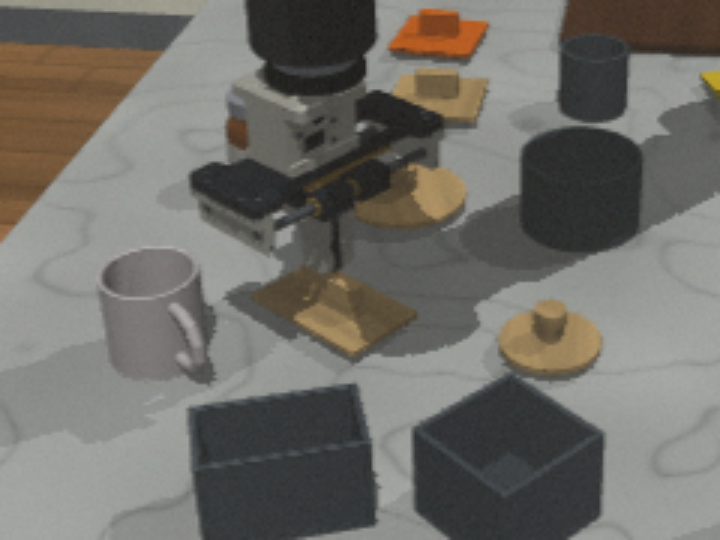

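```bash
python3 - <<'E'
from go import *
s=get_state();print(s['joints'],s['tcp_pos'])
for n in ['side','scene']:
    p=capture(n);W=np.array(p['world_from_camera'])
    im=cv2.resize(p['pixels'],None,fx=4,fy=4)
    for X,c in [(s['tcp_pos'],(0,0,255)),(np.array([.631,.0905,.044]),(0,255,0)),(np.array([.631,.0905,.016]),(255,0,0))]:
        Y=W[:3,:3].T@(np.array(X)-W[:3,3]);u=np.array(p['mtx'])@Y;u=u[:2]/u[2];cv2.circle(im,tuple(int(v*4+2) for v in u),4,c,-1);print(n,u)
    x,y=int(u[0]*4),int(u[1]*4);a=im[max(0,y-300):y+200,x-200:x+200]
    globals()[n]=a
h=min(side.shape[0],scene.shape[0]);cv2.imwrite('pics/d4.png',np.hstack([side[:h],scene[:h]]))
E
```

```text
[ 2.56258572e+01  2.60796722e+01 -1.59838044e+01  9.23542061e-04
 -4.79442485e+01  3.02746632e+01] [0.63169142 0.0902769  0.01981811]
side [259.60717918 248.78495288]
side [259.26791313 240.41907301]
side [259.95868633 250.17362638]
scene [397.57238132 222.08561081]
scene [398.99128474 214.07947681]
scene [397.29675345 223.05318152]
```

View pics/d4.png

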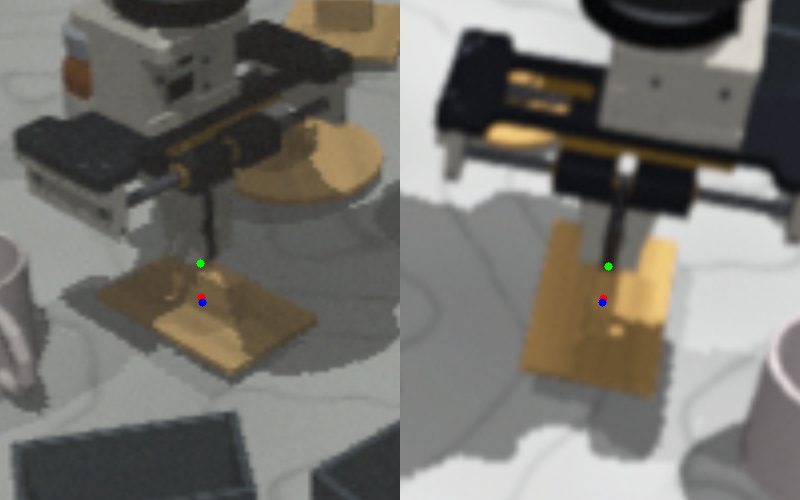

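Both crops show the closed fingertips at the bar's top: side (261,240) and scene (399,214), so at z ≈ 44 mm. The reported TCP is 20 mm, so the real tips sit about 24 mm higher than reported. I'll open, go down gently and close again.

>>> jog_arm(
  moves=[
    [[0, 0, 0], 0, 6],
    [[0, 0, 0], 0, 6],
    [[0, 0, 0], 0, 6],
    [[0, 0, 0], 0, 6],
    [[0, 0, 0.6], 0, 6],
    [[0, 0, 0.6], 0, 6],
    [[0, 0, 0.5], 0, 6],
    [[0, 0, 0.3], 0, 6],
    [[0, 0, 0], 0, 6],
  ],
)

```text
time_s: 11.75
tcp_pos: [0.6315, 0.0902, -0.0005]
eef_rot: [180.0, 0.0, -34.1]
contact_force: [-1.4, 0.3, -0.2]
gripper_width: 0.0597
gripper_force: 0.0
```

>>> jog_arm(
  moves=[
    [[0, 0, 0], 0, 0],
    [[0, 0, 0], 0, 0],
    [[0, 0, 0], 0, 0],
    [[0, 0, 0], 0, 0],
    [[0, 0, 0], 0, 0],
    [[0, 0, 0], 0, 0],
    [[0, 0, 0], 0, 0],
    [[0, 0, 0], 0, 0],
  ],
  newtons=30,
)

```text
time_s: 12.75
tcp_pos: [0.6318, 0.0903, -0.0001]
eef_rot: [-180.0, -0.0, -34.1]
contact_force: [0.2, 0.2, -0.7]
gripper_width: 0.0137
gripper_force: 30.0
```

>>> jog_arm(
  moves=[
    [[0, 0, -2], 0, 0],
    [[0, 0, -4], 0, 0],
    [[0, 0, -4], 0, 0],
    [[0, 0, -4], 0, 0],
    [[-2.7, -3.4, 0], 0, 0],
    [[-2.7, -3.4, 0], 0, 0],
    [[-2.7, -3.4, 0], 0, 0],
    [[-2.7, -3.4, 0], 0, 0],
    [[-2.7, -3.4, 0], 0, 0],
    [[0, 0, 0], -10, 0],
    [[0, 0, 0], -10, 0],
    [[0, 0, 0], -10, 0],
  ],
)

```text
time_s: 14.25
tcp_pos: [0.6148, 0.3068, 0.1394]
eef_rot: [180.0, 0.0, -3.8]
contact_force: [1.5, -0.0, -1.1]
gripper_width: 0.0136
gripper_force: 30.0
```

>>> jog_arm(
  moves=[
    [[0, 0, 0], -10, 0],
    [[0, 0, 0], -10, 0],
    [[0, 0, 0], -5.8, 0],
    [[0, 0, 0], 0, 0],
    [[0, 0, 0], 0, 0],
  ],
)

```text
time_s: 14.88
tcp_pos: [0.6151, 0.3067, 0.1397]
eef_rot: [180.0, 0.0, 21.6]
contact_force: [-0.2, 0.6, -0.7]
gripper_width: 0.0135
gripper_force: 30.0
```

```bash
python3 - <<'E'
from go import *
delta(.612,.3078,.060,111.5)
wrist('oblong_lid','w5.png',z=.14)
E
```

```text
t 14.88 tcp [0.6151 0.3067 0.1397] eul [180.    0.   21.6] w 0.0135 F [-0.2  0.6 -0.7] j6 69.0
shift cm (before turn) [-0.25 -0.22  7.97]  after turn [-0.25 -0.22  7.97] turn 0.1
oblong_lid 0.62 [323. 189.] 12469 [0.614, 0.3064, 21.5, 0.616]
```

>>> jog_arm(
  moves=[
    [[-0.3, -0.2, 2], 0, 0],
    [[0, 0, 2], 0, 0],
    [[0, 0, 2], 0, 0],
    [[0, 0, 1], 0, 0],
    [[0, 0, 0.5], 0, 0],
    [[0, 0, 0.4], 0, 0],
    [[0, 0, 0], 0, 0],
    [[0, 0, 0], 0, 0],
  ],
)

```text
time_s: 15.98
tcp_pos: [0.612, 0.3077, 0.0614]
eef_rot: [-180.0, -0.0, 21.7]
contact_force: [0.9, 0.6, -1.1]
gripper_width: 0.0136
gripper_force: 30.0
```

>>> jog_arm(
  moves=[
    [[0, 0, 0.1], 0, 0],
    [[0, 0, 0], 0, 5],
    [[0, 0, 0], 0, 5],
    [[0, 0, 0], 0, 5],
    [[0, 0, 0], 0, 5],
    [[0, 0, -3], 0, 5],
    [[0, 0, -5], 0, 5],
    [[0, 0, 0], 0, 5],
  ],
)

```text
time_s: 16.98
tcp_pos: [0.6143, 0.3091, 0.145]
eef_rot: [-179.9, -0.5, 21.7]
contact_force: [-0.4, 0.4, -1.2]
gripper_width: 0.0498
gripper_force: 0.0
```

```bash
python3 - <<'E'
from go import *
delta(.452,.116,.14,0)
p=capture('side');W=np.array(p['world_from_camera'])
for r in regions_of(p,'oblong_lid')[:1]: print([float(v) for v in fit('oblong_lid',[(r['pixels'],p['mtx'],W)],.06)])
cv2.imwrite('pics/d6.png',cv2.resize(p['pixels'][200:360,150:390],None,fx=3,fy=3))
E
```

```text
t 16.98 tcp [0.6143 0.3091 0.145 ] eul [-179.9   -0.5   21.7] w 0.0498 F [-0.4  0.4 -1.2] j6 69.0
shift cm (before turn) [-22.23  11.93   0.3 ]  after turn [-19.31 -16.23   0.3 ] turn -68.3
[0.6105, 0.3059, 23.4, 0.944]
```

View pics/d6.png

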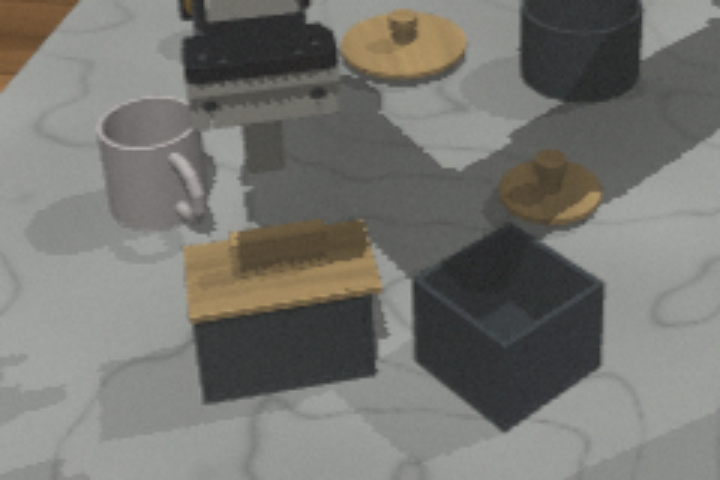

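The oblong lid sits flat on its canister at crop (280,270). Next is the small round lid.

>>> jog_arm(
  moves=[
    [[-4.4, 2.4, 0], 0, 6],
    [[-4.4, 2.4, 0], 0, 6],
    [[-4.4, 2.4, 0], 0, 6],
    [[-4.5, 2.4, 0], 0, 6],
    [[-4.5, 2.3, 0], 0, 6],
    [[0, 0, 0], -10, 6],
    [[0, 0, 0], -10, 6],
    [[0, 0, 0], -10, 6],
    [[0, 0, 0], -10, 6],
    [[0, 0, 0], 0, 6],
    [[0, 0, 0], 0, 6],
  ],
)

```text
time_s: 18.45
tcp_pos: [0.4491, 0.1146, 0.1393]
eef_rot: [-180.0, 0.1, 61.5]
contact_force: [0.5, 0.6, -0.1]
gripper_width: 0.06
gripper_force: 0.0
```

```bash
python3 - <<'E'
from go import *
delta(.452,.116,.0,151)
wrist('round_small_lid','w7.png')
E
```

```text
t 18.45 tcp [0.4491 0.1146 0.1393] eul [-1.80e+02  1.00e-01  6.15e+01] w 0.06 F [ 0.5  0.6 -0.1] j6 113.0
shift cm (before turn) [ 0.27  0.2  13.93]  after turn [ 0.28  0.2  13.93] turn 0.5
round_small_lid 0.72 [327. 170.] 4186 [0.4536, 0.1173, 14.5, 0.979]
```

>>> jog_arm(
  moves=[
    [[0.4, 0.2, 3], 0, 6],
    [[0, 0, 4], 0, 6],
    [[0, 0, 3], 0, 6],
    [[0, 0, 2], 0, 6],
    [[0, 0, 1.2], 0, 6],
    [[0, 0, 0.7], 0, 6],
    [[0, 0, 0], 0, 6],
    [[0, 0, 0], 0, 0],
    [[0, 0, 0], 0, 0],
    [[0, 0, 0], 0, 0],
    [[0, 0, 0], 0, 0],
    [[0, 0, 0], 0, 0],
  ],
)

```text
time_s: 20.05
tcp_pos: [0.4533, 0.1175, 0.001]
eef_rot: [180.0, -0.0, 61.7]
contact_force: [0.2, -0.1, 0.6]
gripper_width: 0.0248
gripper_force: 30.0
```

>>> jog_arm(
  moves=[
    [[0, 0, 0], 0, 0],
    [[0, 0, 0], 0, 0],
    [[0, 0, -1], 0, 0],
    [[0, 0, -4], 0, 0],
    [[0, 0, -4], 0, 0],
    [[0, 0, -4], 0, 0],
    [[0, 0, -2], 0, 0],
    [[0, 0, 0], 0, 0],
  ],
)

```text
time_s: 21.05
tcp_pos: [0.4538, 0.118, 0.1527]
eef_rot: [179.9, -0.2, 61.7]
contact_force: [0.2, 0.2, -0.9]
gripper_width: 0.0248
gripper_force: 30.0
```

```bash
python3 - <<'E'
from go import *
delta(.448,-.3244,.15,151)
E
```

```text
t 21.05 tcp [0.4538 0.118  0.1527] eul [179.9  -0.2  61.7] w 0.0248 F [ 0.2  0.2 -0.9] j6 113.0
shift cm (before turn) [-39.22  20.46   0.17]  after turn [-38.97  20.94   0.17] turn 0.7
```

>>> jog_arm(
  moves=[
    [[-3.9, 2.1, 0], 0, 0],
    [[-3.9, 2.1, 0], 0, 0],
    [[-3.9, 2.1, 0], 0, 0],
    [[-3.9, 2.1, 0], 0, 0],
    [[-3.9, 2, 0], 0, 0],
    [[-3.9, 2, 0], 0, 0],
    [[-3.9, 2, 0], 0, 0],
    [[-3.9, 2, 0], 0, 0],
    [[-4, 2, 0], 0, 0],
    [[-4, 2, 0], 0, 0],
    [[0, 0, 0], 0, 0],
    [[0, 0, 0], 0, 0],
  ],
)

```text
time_s: 22.55
tcp_pos: [0.446, -0.3241, 0.1496]
eef_rot: [-179.9, 0.0, 61.6]
contact_force: [-0.1, 0.3, -1.0]
gripper_width: 0.0247
gripper_force: 30.0
```

```bash
python3 - <<'E'
from go import *
delta(.448,-.3244,.06,151)
wrist('round_small_canister','w8.png')
p=capture('side');W=np.array(p['world_from_camera']);n='round_small_canister'
for r in regions_of(p,n)[:1]: print(r['confidence'],r['pixel'],[float(v) for v in fit(n,[(r['pixels'],p['mtx'],W)])])
E
```

```text
t 22.55 tcp [ 0.446  -0.3241  0.1496] eul [-179.9    0.    61.6] w 0.0247 F [-0.1  0.3 -1. ] j6 167.0
shift cm (before turn) [0.07 0.22 8.96]  after turn [0.07 0.22 8.96] turn 0.6
round_small_canister 0.9 [329. 161.] 1691 [0.4564, -0.3157, 21.5, 0.344]
round_small_canister 0.74 [322. 210.] 7268 [0.4331, -0.3493, 8.7, 0.603]
0.9 [344.7, 176.5] [0.4507, -0.3263, 10.9, 0.933]
```

>>> jog_arm(
  moves=[
    [[0.1, 0.3, 2], 0, 0],
    [[0, 0, 2], 0, 0],
    [[0, 0, 2], 0, 0],
    [[0, 0, 1.5], 0, 0],
    [[0, 0, 0.7], 0, 0],
    [[0, 0, 0.6], 0, 0],
    [[0, 0, 0.1], 0, 0],
    [[0, 0, 0], 0, 0],
  ],
)

```text
time_s: 23.75
tcp_pos: [0.4503, -0.3251, 0.0622]
eef_rot: [180.0, -0.0, 61.7]
contact_force: [0.1, -0.2, -1.1]
gripper_width: 0.0246
gripper_force: 30.0
```

>>> jog_arm(
  moves=[
    [[0, 0, 0], 0, 0],
    [[0, 0, 0], 0, 6],
    [[0, 0, 0], 0, 6],
    [[0, 0, 0], 0, 6],
    [[0, 0, 0], 0, 6],
    [[0, 0, -3], 0, 6],
    [[0, 0, -5], 0, 6],
    [[0, 0, 0], 10, 6],
    [[0, 0, 0], 10, 6],
    [[0, 0, 0], 10, 6],
    [[0, 0, 0], 10, 6],
    [[0, 0, 0], 10, 6],
  ],
)

```text
time_s: 25.25
tcp_pos: [0.4499, -0.3249, 0.1418]
eef_rot: [-180.0, 0.0, 11.4]
contact_force: [0.1, -0.6, 0.4]
gripper_width: 0.0598
gripper_force: 0.0
```

```bash
python3 - <<'E'
from go import *
delta(.612,-.303,.14,90)
n='round_small_lid'
for v in ['side','scene']:
    p=capture(v);W=np.array(p['world_from_camera'])
    for r in regions_of(p,n)[:1]: print(v,r['confidence'],r['pixel'],[float(v) for v in fit(n,[(r['pixels'],p['mtx'],W)],.06)])
cv2.imwrite('pics/d9.png',cv2.resize(p['pixels'][130:330,100:340],None,fx=3,fy=3))
E
```

```text
t 25.25 tcp [ 0.4499 -0.3249  0.1418] eul [-180.     0.    11.4] w 0.0598 F [ 0.1 -0.6  0.4] j6 117.0
shift cm (before turn) [16.32  1.04  0.18]  after turn [16.21 -2.19  0.18] turn 11.4
side 0.76 [349.3, 161.0] [0.4501, -0.3285, 5.0, 0.885]
scene 0.6 [190.5, 190.2] [0.4486, -0.3267, 9.2, 0.965]
```

View pics/d9.png

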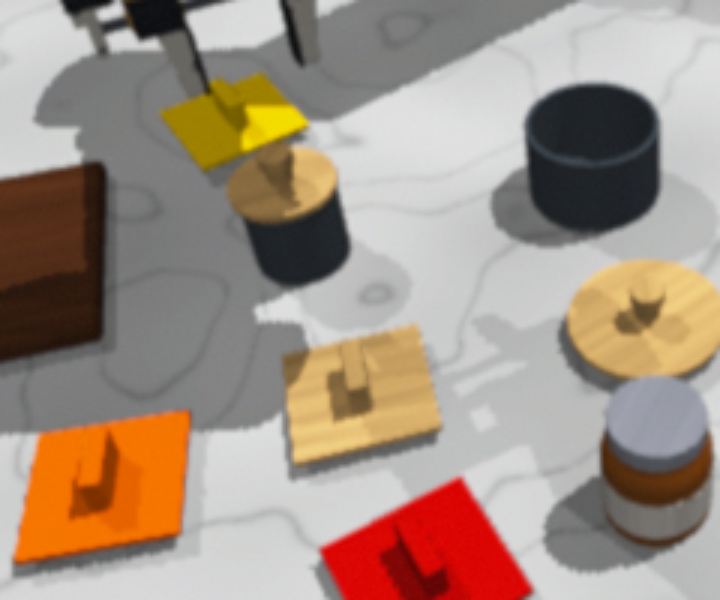

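The small lid sits level on its canister at crop (283,190). The pale square lid at (362,395) has its bar along world x.

>>> jog_arm(
  moves=[
    [[4, 0.2, 0], 0, 6],
    [[4.1, 0.3, 0], 0, 6],
    [[4.1, 0.3, 0], 0, 6],
    [[4.1, 0.2, 0], 0, 6],
    [[0, 0, 0], 10.6, 6],
    [[0, 0, 0], 0, 6],
    [[0, 0, 0], 0, 6],
  ],
)

```text
time_s: 26.32
tcp_pos: [0.6113, -0.3018, 0.1419]
eef_rot: [-180.0, 0.0, 1.4]
contact_force: [-0.1, -0.2, 0.0]
gripper_width: 0.0597
gripper_force: 0.0
```

```bash
python3 - <<'E'
from go import *
delta(.612,-.303,.0,90.5)
wrist('square_lid','w10.png')
E
```

```text
t 26.32 tcp [ 0.6113 -0.3018  0.1419] eul [-180.     0.     1.4] w 0.0597 F [-0.1 -0.2  0. ] j6 101.0
shift cm (before turn) [ 0.07  0.12 14.19]  after turn [ 0.07  0.12 14.19] turn 0.9
square_lid 0.96 [303.  37.] 7831 [0.7631, -0.2807, 15.1, 0.988]
square_lid 0.79 [473. 154.] 8257 [0.6388, -0.4627, 84.5, 0.986]
square_lid 0.69 [320. 178.] 7533 [0.6133, -0.2996, 89.9, 0.98]
```

View pics/w10.png

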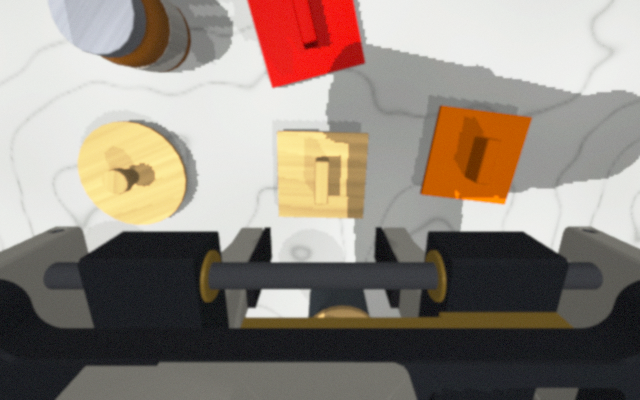

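The wrist view shows the pale square lid at (322,173) with its bar along the image columns, lined up with the fingers.

>>> jog_arm(
  moves=[
    [[0.1, -0.1, 3], 0.9, 6],
    [[0, 0, 4], 0, 6],
    [[0, 0, 3], 0, 6],
    [[0, 0, 2], 0, 6],
    [[0, 0, 1.3], 0, 6],
    [[0, 0, 0.8], 0, 6],
    [[0, 0, 0], 0, 6],
    [[0, 0, 0], 0, 0],
    [[0, 0, 0], 0, 0],
    [[0, 0, 0], 0, 0],
    [[0, 0, 0], 0, 0],
    [[0, 0, 0], 0, 0],
  ],
)

```text
time_s: 27.92
tcp_pos: [0.6126, -0.3007, 0.0009]
eef_rot: [180.0, -0.0, 0.2]
contact_force: [-0.3, 1.3, -0.7]
gripper_width: 0.0156
gripper_force: 0.0
```

>>> jog_arm(
  moves=[
    [[0, 0, 0], 0, 0],
    [[0, 0, 0], 0, 0],
    [[0, 0, 0], 0, 0],
    [[0, 0, -1], 0, 0],
    [[0, 0, -4], 0, 0],
    [[0, 0, -4], 0, 0],
    [[0, 0, -4], 0, 0],
    [[0, 0, -2], 0, 0],
    [[0, 0, 0], 0, 0],
  ],
)

```text
time_s: 29.05
tcp_pos: [0.6137, -0.301, 0.1535]
eef_rot: [179.9, -0.2, 0.2]
contact_force: [-0.0, -0.1, -1.3]
gripper_width: 0.0138
gripper_force: 30.0
```

```bash
python3 - <<'E'
from go import *
delta(.4636,.295,.15,50.6)
E
```

```text
t 29.05 tcp [ 0.6137 -0.301   0.1535] eul [179.9  -0.2   0.2] w 0.0138 F [-0.  -0.1 -1.3] j6 100.0
shift cm (before turn) [-14.8  -59.66   0.23]  after turn [-49.43 -36.53   0.23] turn 39.6
```

>>> jog_arm(
  moves=[
    [[-1.3, -5, 0], 0, 0],
    [[-1.3, -5, 0], 0, 0],
    [[-1.2, -5, 0], 0, 0],
    [[-1.2, -5, 0], 0, 0],
    [[-1.2, -5, 0], 0, 0],
    [[-1.2, -5, 0], 0, 0],
    [[-1.2, -5, 0], 0, 0],
    [[-1.2, -5, 0], 0, 0],
    [[-1.2, -5, 0], 0, 0],
    [[-1.2, -5, 0], 0, 0],
    [[-1.3, -5, 0], 0, 0],
    [[-1.3, -4.7, 0], 0, 0],
  ],
)

```text
time_s: 30.55
tcp_pos: [0.4613, 0.2969, 0.1498]
eef_rot: [179.9, 0.1, 0.2]
contact_force: [1.1, -0.2, -1.5]
gripper_width: 0.0135
gripper_force: 30.0
```

>>> jog_arm(
  moves=[
    [[0, 0, 0], 10, 0],
    [[0, 0, 0], 10, 0],
    [[0, 0, 0], 10, 0],
    [[0, 0, 0], 9.6, 0],
    [[0, 0, 0], 0, 0],
    [[0, 0, 0], 0, 0],
  ],
)

```text
time_s: 31.3
tcp_pos: [0.4623, 0.2955, 0.1503]
eef_rot: [179.9, 0.0, -39.2]
contact_force: [0.3, -0.5, -0.6]
gripper_width: 0.0135
gripper_force: 30.0
```

```bash
python3 - <<'E'
from go import *
delta(.4636,.295,.061,50.6)
wrist('square_lid',z=.15)
E
```

```text
t 31.3 tcp [0.4623 0.2955 0.1503] eul [179.9   0.  -39.2] w 0.0135 F [ 0.3 -0.5 -0.6] j6 -2.0
shift cm (before turn) [ 0.13 -0.05  8.93]  after turn [ 0.13 -0.05  8.93] turn 0.2
square_lid 0.56 [323. 196.] 12709 [0.4632, 0.2961, 50.8, 0.588]
```

>>> jog_arm(
  moves=[
    [[0.1, 0, 2], 0, 0],
    [[0, 0, 2], 0, 0],
    [[0, 0, 2], 0, 0],
    [[0, 0, 1.5], 0, 0],
    [[0, 0, 0.7], 0, 0],
    [[0, 0, 0.6], 0, 0],
    [[0, 0, 0.1], 0, 0],
    [[0, 0, 0], 0, 0],
  ],
)

```text
time_s: 32.4
tcp_pos: [0.4635, 0.2954, 0.0622]
eef_rot: [-180.0, -0.0, -39.4]
contact_force: [-0.7, -0.7, -0.3]
gripper_width: 0.0139
gripper_force: 30.0
```

>>> jog_arm(
  moves=[
    [[0, 0, 0], 0, 0],
    [[0, 0, 0], 0, 5],
    [[0, 0, 0], 0, 5],
    [[0, 0, 0], 0, 5],
    [[0, 0, 0], 0, 5],
    [[0, 0, -3], 0, 6],
    [[0, 0, -5], 0, 6],
    [[0, 0, 0], 0, 6],
  ],
)

```text
time_s: 33.4
tcp_pos: [0.4654, 0.2971, 0.146]
eef_rot: [-179.6, -0.0, -39.4]
contact_force: [-0.8, 0.8, -0.2]
gripper_width: 0.0596
gripper_force: 0.0
```

```bash
python3 - <<'E'
from go import *
delta(.6085,-.0942,.14,50)
n='square_lid'
for v in ['side']:
    p=capture(v);W=np.array(p['world_from_camera'])
    for r in regions_of(p,n):
        if r['pixel'][1]>220: print(v,r['confidence'],r['pixel'],[float(v) for v in fit(n,[(r['pixels'],p['mtx'],W)],.06)])
E
```

```text
t 33.4 tcp [0.4654 0.2971 0.146 ] eul [-179.6   -0.   -39.4] w 0.0596 F [-0.8  0.8 -0.2] j6 -2.0
shift cm (before turn) [35.88 21.18  0.47]  after turn [36.12 20.78  0.47] turn 0.6
side 0.63 [243.0, 317.2] [0.5913, 0.3636, 18.5, 0.685]
side 0.62 [317.0, 294.8] [0.4633, 0.2951, 50.6, 0.973]
```

>>> jog_arm(
  moves=[
    [[4, 2.4, 0], 0, 6],
    [[4, 2.4, 0], 0, 6],
    [[4, 2.4, 0], 0, 6],
    [[4, 2.4, 0], 0, 6],
    [[4, 2.4, 0], 0, 6],
    [[4, 2.3, 0], 0, 6],
    [[4, 2.3, 0], 0, 6],
    [[4, 2.3, 0], 0, 6],
    [[4, 2.3, 0], 0, 6],
    [[0, 0, 0], 0, 6],
    [[0, 0, 0], 0, 6],
  ],
)

```text
time_s: 34.88
tcp_pos: [0.6061, -0.0973, 0.1405]
eef_rot: [179.9, 0.1, -39.5]
contact_force: [0.3, 1.3, -0.7]
gripper_width: 0.0601
gripper_force: 0.0
```

```bash
python3 - <<'E'
from go import *
delta(.6085,-.0942,.0,50)
wrist('round_large_lid','w11.png')
E
```

```text
t 34.88 tcp [ 0.6061 -0.0973  0.1405] eul [ 1.799e+02  1.000e-01 -3.950e+01] w 0.0601 F [ 0.3  1.3 -0.7] j6 41.0
shift cm (before turn) [ 0.02 -0.41 14.05]  after turn [ 1.000e-02 -4.100e-01  1.405e+01] turn 0.5
```

>>> jog_arm(
  moves=[
    [[0, -0.4, 3], 0, 6],
    [[0, 0, 4], 0, 6],
    [[0, 0, 3], 0, 6],
    [[0, 0, 2], 0, 6],
    [[0, 0, 1.2], 0, 6],
    [[0, 0, 0.7], 0, 6],
    [[0, 0, 0], 0, 6],
    [[0, 0, 0], 0, 0],
    [[0, 0, 0], 0, 0],
    [[0, 0, 0], 0, 0],
    [[0, 0, 0], 0, 0],
    [[0, 0, 0], 0, 0],
  ],
)

```text
time_s: 36.48
tcp_pos: [0.6095, -0.0941, 0.003]
eef_rot: [-180.0, -0.0, -39.4]
contact_force: [-0.1, -0.3, 2.3]
gripper_width: 0.0247
gripper_force: 30.0
```

>>> jog_arm(
  moves=[
    [[0, 0, 0], 0, 0],
    [[0, 0, 0], 0, 0],
    [[0, 0, -1], 0, 0],
    [[0, 0, -4], 0, 0],
    [[0, 0, -4], 0, 0],
    [[0, 0, -4], 0, 0],
    [[0, 0, -2], 0, 0],
    [[0, 0, 0], 0, 0],
  ],
)

```text
time_s: 37.48
tcp_pos: [0.6106, -0.094, 0.1552]
eef_rot: [-179.8, -0.2, -39.4]
contact_force: [0.5, -0.2, -1.1]
gripper_width: 0.0247
gripper_force: 30.0
```

```bash
python3 - <<'E'
from go import *
delta(.4455,-.0893,.15,50.6)
E
```

```text
t 37.48 tcp [ 0.6106 -0.094   0.1552] eul [-179.8   -0.2  -39.4] w 0.0247 F [ 0.5 -0.2 -1.1] j6 41.0
shift cm (before turn) [-13.05  10.12   0.46]  after turn [-13.05  10.12   0.46] turn 0.0
```

>>> jog_arm(
  moves=[
    [[-3.2, 2.5, 0], 0, 0],
    [[-3.3, 2.5, 0], 0, 0],
    [[-3.3, 2.5, 0], 0, 0],
    [[-3.2, 2.6, 0], 0, 0],
    [[0, 0, 0], 0, 0],
    [[0, 0, 0], 0, 0],
  ],
)

```text
time_s: 38.22
tcp_pos: [0.4451, -0.0895, 0.1527]
eef_rot: [-180.0, -0.0, -39.4]
contact_force: [0.4, -0.9, -1.4]
gripper_width: 0.0243
gripper_force: 30.0
```

```bash
python3 - <<'E'
from go import *
delta(.445,-.0897,.064,50.6)
p=capture('side');cv2.imwrite('pics/d12.png',cv2.resize(p['pixels'][100:280,220:460],None,fx=3,fy=3))
E
```

```text
t 38.23 tcp [ 0.4451 -0.0895  0.1527] eul [-180.    -0.   -39.4] w 0.0243 F [ 0.4 -0.9 -1.4] j6 37.0
shift cm (before turn) [0.   0.02 8.87]  after turn [0.   0.02 8.87] turn 0.0
```

View pics/d12.png

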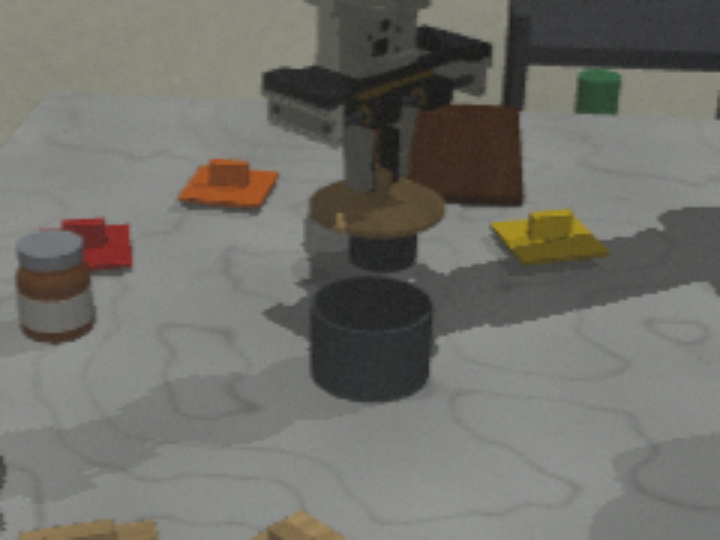

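The large lid hangs level at crop (377,207), over its canister at (371,310). I'll lower it.

>>> jog_arm(
  moves=[
    [[0, 0, 2], 0, 0],
    [[0, 0, 2], 0, 0],
    [[0, 0, 2], 0, 0],
    [[0, 0, 1.5], 0, 0],
    [[0, 0, 0.7], 0, 0],
    [[0, 0, 0.6], 0, 0],
    [[0, 0, 0], 0, 0],
    [[0, 0, 0], 0, 0],
  ],
)

```text
time_s: 39.28
tcp_pos: [0.4453, -0.0895, 0.0653]
eef_rot: [-180.0, -0.0, -39.4]
contact_force: [-0.1, -0.0, -0.8]
gripper_width: 0.0246
gripper_force: 30.0
```

>>> jog_arm(
  moves=[
    [[0, 0, 0], 0, 0],
    [[0, 0, 0], 0, 6],
    [[0, 0, 0], 0, 6],
    [[0, 0, 0], 0, 6],
    [[0, 0, 0], 0, 6],
    [[0, 0, -3], 0, 6],
    [[0, 0, -5], 0, 6],
    [[0, 0, -5], 0, 6],
    [[0, 0, 0], 0, 6],
    [[0, 0, 0], 0, 6],
  ],
)

```text
time_s: 40.52
tcp_pos: [0.4446, -0.0895, 0.1946]
eef_rot: [-180.0, 0.0, -39.4]
contact_force: [-0.8, 0.4, -0.8]
gripper_width: 0.0598
gripper_force: 0.0
```

```bash
python3 - <<'E'
from go import *
print(get_state()['time_s'])
a=[]
for v in ['side','scene']:
    p=capture(v);W=np.array(p['world_from_camera'])
    for n in ['round_large_lid','round_small_lid','square_lid','oblong_lid']:
        for r in regions_of(p,n): print(v,n,r['confidence'],np.round(r['pixel']),[float(v) for v in fit(n,[(r['pixels'],p['mtx'],W)],.06)])
    a.append(p['pixels'][140:340,150:550])
cv2.imwrite('pics/f.png',cv2.resize(np.vstack(a),None,fx=1.5,fy=1.5,interpolation=cv2.INTER_CUBIC))
E
```

```text
40.525
side round_large_lid 0.8 [343. 196.] [0.4457, -0.0949, 3.0, 0.874]
side round_small_lid 0.7 [348. 163.] [0.4508, -0.3325, 5.2, 0.797]
side square_lid 0.96 [319. 293.] [0.4623, 0.2941, 142.0, 0.918]
side square_lid 0.91 [296. 161.] [0.6139, -0.333, 79.5, 0.783]
side square_lid 0.74 [402. 177.] [0.2857, -0.2391, 115.3, 0.74]
side square_lid 0.54 [252. 178.] [0.7161, -0.1747, 103.6, 0.43]
side square_lid 0.3 [344. 177.] [0.4472, -0.2289, 94.8, 0.622]
side oblong_lid 0.64 [347. 162.] [0.4528, -0.3593, 93.8, 0.608]
side oblong_lid 0.61 [242. 286.] [0.6097, 0.3062, 21.2, 0.961]
side oblong_lid 0.38 [343. 180.] [0.4464, -0.2232, 92.6, 0.797]
scene round_large_lid 0.77 [295. 168.] [0.443, -0.0887, 13.6, 0.966]
scene round_large_lid 0.44 [480. 179.] [0.6077, 0.3092, 4.6, 0.733]
scene round_small_lid 0.92 [190. 189.] [0.4492, -0.3258, 7.8, 0.944]
scene round_small_lid 0.5 [448. 147.] [0.4694, 0.2924, 6.9, 0.622]
scene round_small_lid 0.5 [456. 249.] [0.7844, 0.1215, 12.8, 0.587]
scene square_lid 0.9 [242. 323.] [0.7941, -0.2798, 105.5, 0.802]
scene square_lid 0.81 [131. 294.] [0.6827, -0.4456, 88.0, 0.817]
scene square_lid 0.76 [176. 171.] [0.3524, -0.3542, 111.3, 0.798]
scene square_lid 0.61 [445. 148.] [0.4614, 0.2954, 141.1, 0.915]
scene square_lid 0.31 [192. 188.] [0.4386, -0.321, 98.8, 0.551]
scene oblong_lid 0.72 [482. 178.] [0.6085, 0.3059, 19.3, 0.905]
```

View pics/f.png

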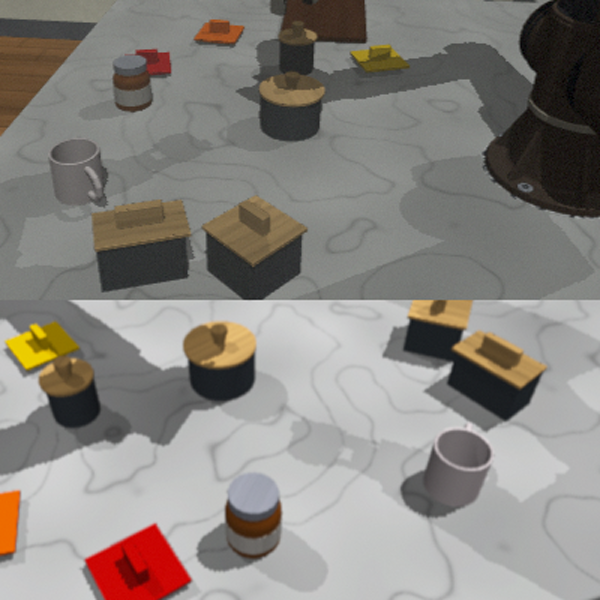

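All four lids sit flat and centred on their canisters, and the mug and jar haven't moved. I'll hand the job in.

```bash
python3 -c "
from plant import close_job
print(close_job())"
```

```text
the job is handed in; nothing more can be done
None
```

All four canisters are closed with their matching lids, which look flat and fully seated in both fixed-camera views; I handed the job in at about 41 s, with the mug and jam jar undisturbed and no verdict returned.

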